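Press both end plates of a filter case home on the slotted stop

ROBOT

A 6-joint arm with a two-finger parallel gripper is mounted at the origin on a cart in front of the work surface, level with it; the furniture and walls round the work are solid. World frame = base frame: x ahead of the robot, y to its left, z up, the work surface at z = 0. Lengths are in mm, angles in rad, forces in N, time in s.
With the tool pointing down it reaches from about 350 to 725 mm from the base axis. Payload 6 kg.
Tool frame: the origin (TCP) lies at the very end of the fingers, on their centre line; the grasp point (between the pads) lies 19 mm behind it; z points along the fingers, y is the line along which they close (so a half turn about z gives the same grasp; the last joint's range is limited). The gripper opens to 85 mm and grips with 20 to 120 N. Pads are 22 mm wide; open, the fingers measure 114 mm over their backs; the gripper's body (76 mm by 85 mm) begins 54 mm behind the grasp point. The pads swing forward as they close: fully open they stand 13 mm farther back than shut.
Start: joints at [-0.955, 0.04, 0.085, 0, -1.615, -0.334], TCP at [166.861, -576.308, 231.261] pointing down, gripper open.
Joint ranges: [-2.56, 2.56], [-1.29, 2.01], [-1.08, 1.49], [-3.29, 1.98], [-2.81, -0.18], [-2.99, 2.99]. Speed limits (rad/s): [2.57, 2.57, 3.01, 3.14, 3.14, 3.14].

INTERFACE

Orientations are given as a unit quaternion [x, y, z, w].
In Python, from rig import observe, snapshot, camera_params, hand_in gives the robot as it stands.
- The arm moves only by the tool jog_arm, never from a script. Its argument "series" is a list of rows, each a list of 3 entries, a list of its own where there are three numbers: the opening, from 0 (shut) to 1 (fully open), then the shift along the world's x, y, z in mm, then the turn, a rotation vector about the world's x, y, z in degrees. In form: [[hand, [dx, dy, dz], [rx, ry, rz]], ...]. A call has exactly 5 rows; each row shifts and turns the commanded pose from where the row before left it; what a row does not reach is not made up. A row lasts 1/10 s, in which the tool goes at most 50 mm and 8.59 degrees, less where a joint would pass 70% of its speed; a pose out of reach is approached as far as the arm can. A call with a gripper value outside its range is refused whole. The fingers move at their own pace and stop on an object; "newtons" is the grip in N (left out, the last holds). Time passes only in rows, so rows that do not move let the fingers close, or fill a call up. It gives the time, the measured TCP pose, the force, the opening and the grip force at its end, in the units of the state.
- observe(): the state, without advancing time (a new reading comes with each control period).
- snapshot(name): name is "scene" or "top" or "wrist"; returns the picture (480x640x3 uint8, blue, green, red); there is no depth.
- camera_params(name): a dict with "intrinsics" (3x3 intrinsics, pixels), "position" and "rotation" of the camera in the world. Camera axes: x right, y down, z forward; pixel columns grow to the right and rows downward; lengths in mm; the calibration is good to about 2 mm. The wrist camera is an equidistant fisheye: a pixel r from the principal point sees the ray r / f radians off the axis. A picture is of the moment at which its call begins: read the wrist's pose just before it. camera_params takes no time and is no camera call; for the wrist camera it gives the pose at the moment of the call.
- hand_in(): hands the job in; it is judged then, once.
The state is a dict: "clock": time; "joints": joint angles; "qd": joint speeds; "effort": joint torques, N m; "tool_pos": TCP position; "tool_rot": TCP orientation; "wrist_force": force on the tool from outside, world axes, zero at the start; "wrist_torque": the same for the moment, N m; "gripper_width": opening from 0.0 (shut) to 1.0 (fully open); "gripper_force": force on a finger pad.
Only numpy, scipy, OpenCV 4.12 (cv2) and the standard library are available. Lean on these libraries where they do the work, as an engineer would, in place of code of your own. Each camera call takes 0.05 s, during which the arm holds its last target. There are 200 camera calls.

TASK

Press the two push-fit end plates of the loose filter case fully home, one end at a time, against the slotted press stop: let the connector stand in the slot so that the plate bears on the bracket, then turn the case round and do the other end. Handle it by the case only, never by the end plates or connectors, and lay the closed case flat in the free bay of the tray, leaving the finished one beside it where it is.

Things in the scene. Friction and masses are not known exactly. Their poses are not given: they have to be found in the camera images.
- filter: the loose aluminium in-line filter, lying flat: a ribbed case 90 long (its x) x 48 wide (y) x 34 high (35 over ribs), 0.35 kg, with a push-fit end plate and coax connector at each end (A at +x, B at -x, alike). Grasp it across the 48 mm. Origin: centre of the underside. With a plate home, its outer face is 49 mm and its connector's tip 65 mm from the origin along x; proud, 4 to 7 mm more
- filter_plate_a (a joint): how far the plate of end A stands proud of its home position, m (0 home, 0.008 farthest). It slides along the case against about 8 N of friction, stays where it is left and stops hard at 0
- filter_plate_b (a joint): the same for end B
- filter_end_a: plate (46 x 32 x 4 mm) and connector (15 mm nut, 3 mm thick, then a 12 mm barrel) of end A; frame as the filter's, moved out with the plate
- filter_end_b: the same for end B
- filter_tip_a (a point): tip of the connector of end A, on its axis, 17 mm above the case's underside and 16 mm out from the plate's outer face
- filter_tip_b (a point): the same for end B
- stop: the press stop, fixed: a dark steel base 170 (its x) x 110 (y) x 8 mm, on which the case lies to be pressed along +x, with a bent steel bracket across its +x end, 94 wide, 5 thick, top 54 mm above the table; in its middle a slot 22 mm wide, open at the top, bottom 14 mm above the table, free behind for the connector. Origin: centre of the base's underside
- stop_slot (a point): middle of the slot in the plane of the bracket's front face, 50 mm ahead (+x) of the stop's origin and 25 mm above the table, level with the connectors of a case lying on the base; axes as the stop's
- tray: the low grey tray, fixed, 160 (its x) x 164 (y) x 14 mm, walls, divider and floor 4 mm, two bays side by side, each 152 long (x) x 76 wide (y) inside. Origin: centre of its underside
- bay_free (a point): middle of the free bay's floor (the tray's +y half, 4 mm above the table); axes as the tray's. The case lies with its length along x, either way round
- finished: a finished filter of the same kind with both plates home, lying in the tray's other (-y) bay, 80 mm from the middle of the free one. Origin as the filter's
- test_set: a bystander to steer clear of: the big fixed radio test set to the right of the work, 0.34 m high, tilted up on its handle. It fills the table from about x = 0.40 m back to the wall and from y = -0.44 to 0 m; between it and the robot there is only a narrow strip, so pass it drawn back or high. Origin: under its middle

How it is judged (in metres and radians):
On the way, in this order (a step that is already met when the one before it is completed fails the run):
1. one end plate is home (within 1.5 mm) with its connector standing in the stop's slot, the other still proud (((value of joint filter_plate_a below 0.0015 m and x of filter_tip_a in the frame of stop_slot above 0.01 m and y of filter_tip_a in the frame of stop_slot between -0.011 and 0.011 m and z of filter_tip_a in the frame of stop_slot below 0.02 m) or (value of joint filter_plate_b below 0.0015 m and x of filter_tip_b in the frame of stop_slot above 0.01 m and y of filter_tip_b in the frame of stop_slot between -0.011 and 0.011 m and z of filter_tip_b in the frame of stop_slot below 0.02 m)) and value of joint any of filter_plate_a, filter_plate_b above 0.0025 m), for 0.1 s.
2. both end plates are home (within 1.5 mm) with a connector standing in the slot (value of joint each of filter_plate_a, filter_plate_b below 0.0015 m and ((x of filter_tip_a in the frame of stop_slot above 0.01 m and y of filter_tip_a in the frame of stop_slot between -0.011 and 0.011 m and z of filter_tip_a in the frame of stop_slot below 0.02 m) or (x of filter_tip_b in the frame of stop_slot above 0.01 m and y of filter_tip_b in the frame of stop_slot between -0.011 and 0.011 m and z of filter_tip_b in the frame of stop_slot below 0.02 m))), for 0.1 s.
At the end, for the whole second after the job is handed in: Both end plates are home within 1.5 mm, and the filter lies flat and at rest on the floor of the tray's free bay (centre within 14 mm along and 18 mm across), the finished one within 15 mm of where it was (value of joint each of filter_plate_a, filter_plate_b below 0.0015 m and x of filter in the frame of bay_free between -0.014 and 0.014 m and y of filter in the frame of bay_free between -0.018 and 0.018 m and z of filter in the frame of bay_free below 0.004 m and angle between filter's own z axis and vertical below 0.06 rad and linear speed of filter below 0.01 m/s and distance of finished from where it was at the start of the episode below 0.015 m); the robot touches nothing.
It fails at once if the gripper or arm pushes on an end plate or connector with more than 3 N (contact force between any of the fingers, the arm and filter_end_a above 3 N or contact force between any of the fingers, the arm and filter_end_b above 3 N).
It fails at once if the finished filter is moved by more than 15 mm (distance of finished from where it was at the start of the episode above 0.015 m).
It also fails if it takes over 64 s, if anything falls off the work surface, if the arm or the gripper's body presses on something with over 40 N, if the wrist force passes 120 N, or if a joint passes its speed limit or range.

## Working session

There is one attempt and no reset: what is moved stays moved. The work goes in short steps, Python scripts to look and compute and a tool call to move; the robot and the scene stay as the last step left them, time stands still between calls to the robot, and variables do not carry over. Pictures are saved under pics/ and viewed, at most 10 in all, crops included, and the job is handed in when it is done.

Besides the shell and the picture viewer there is one more tool, called after "Call:" by a JSON object that holds its "fn" and its "kwargs". jog_arm: Moves the arm, as the interface text tells. Its arguments: {"type":"object","properties":{"series":{"type":"array","items":{"type":"array"}},"newtons":{"type":"number"}},"required":["series"]}

```bash
mkdir -p pics; ls; python3 - <<'E'
from rig import *
import cv2
for n in("scene","top"):
    cv2.imwrite(f"pics/{n}0.png",snapshot(n)); p=camera_params(n); print(n,p)
s=observe();print(s['clock'],s['tool_pos'],s['tool_rot'],s['wrist_force'])
E
```

```text
pics
scene {'intrinsics': array([[457.03062411,   0.        , 322.81796924],
       [  0.        , 457.03062411, 237.65191332],
       [  0.        ,   0.        ,   1.        ]]), 'position': array([619.56985018, 935.45649021, 593.62553746]), 'rotation': array([ 0.05575192,  0.8741636 , -0.48061667, -0.04168134])}
top {'intrinsics': array([[546.5911716 ,   0.        , 316.9015649 ],
       [  0.        , 546.5911716 , 235.32230821],
       [  0.        ,   0.        ,   1.        ]]), 'position': array([ 295.44960212,   89.68292542, 1355.29082338]), 'rotation': array([-0.70021436,  0.7093025 , -0.06256026,  0.05173039])}
0.1 [ 166.86467979 -576.0310988   230.35432091] [-1.40464294e-01  9.90085412e-01  7.95089200e-04 -1.61590394e-04] [-0.17975977 -0.72629085 -0.55776548]
```

View pics/top0.png

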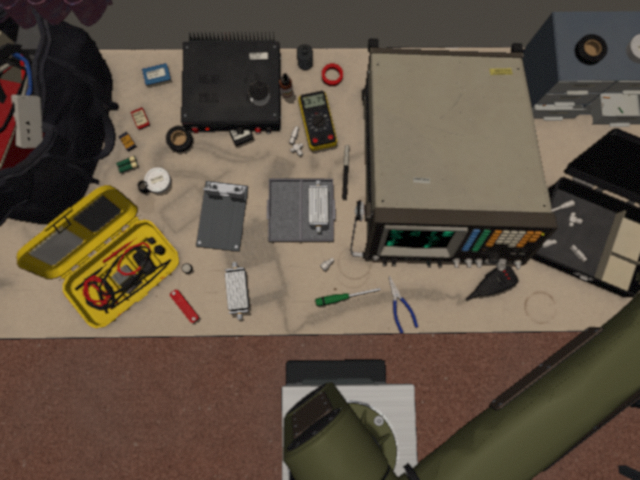

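View pics/scene0.png

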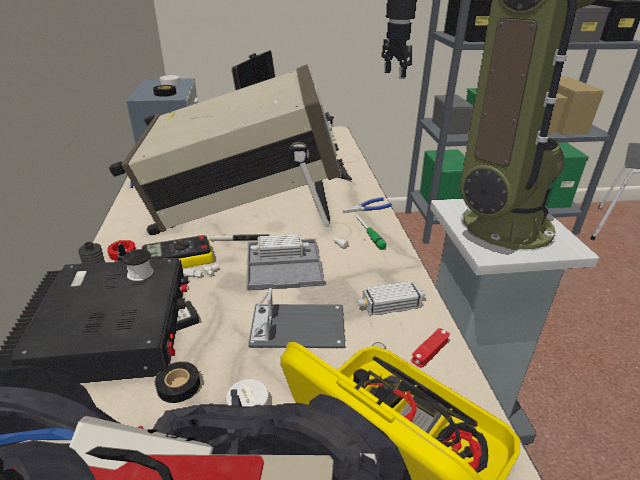

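```bash
cat > h.py <<'E'
import numpy as np, cv2
from scipy.spatial.transform import Rotation as R
from rig import *
def ray(cp,px,fish=False):
    K=cp['intrinsics']; v=(np.asarray(px,float)-K[:2,2])/[K[0,0],K[1,1]]
    if fish:
        r=np.linalg.norm(v,axis=-1,keepdims=True); v=v*np.tan(r)/np.maximum(r,1e-9)
    d=np.concatenate([v,np.ones(v.shape[:-1]+(1,))],-1)
    return R.from_quat(cp['rotation']).apply(d.reshape(-1,3))
def onplane(cp,px,z,fish=False):
    d=ray(cp,px,fish); p=np.asarray(cp['position']); return p+d*((z-p[2])/d[:,2])[:,None]
def proj(cp,P,fish=False):
    q=R.from_quat(cp['rotation']).inv().apply(np.asarray(P,float)-cp['position'])
    v=q[:,:2]/q[:,2:]
    if fish:
        r=np.linalg.norm(q[:,:2],axis=1,keepdims=True); v=q[:,:2]/r*np.arctan2(r,q[:,2:])
    K=cp['intrinsics']; return v*[K[0,0],K[1,1]]+K[:2,2]
E
python3 - <<'E'
from h import *
im=cv2.imread('pics/top0.png'); cp=camera_params('top')
print(onplane(cp,[[236,290],[222,217],[302,210],[318,205],[286,210]],10).round(0))
cv2.imwrite('pics/topc.png',cv2.resize(im[170:325,185:345],None,fx=3.8,fy=3.8,interpolation=cv2.INTER_CUBIC))
E
```

```text
[[382. 267.  10.]
 [564. 304.  10.]
 [580. 104.  10.]
 [592.  64.  10.]
 [580. 144.  10.]]
```

View pics/topc.png

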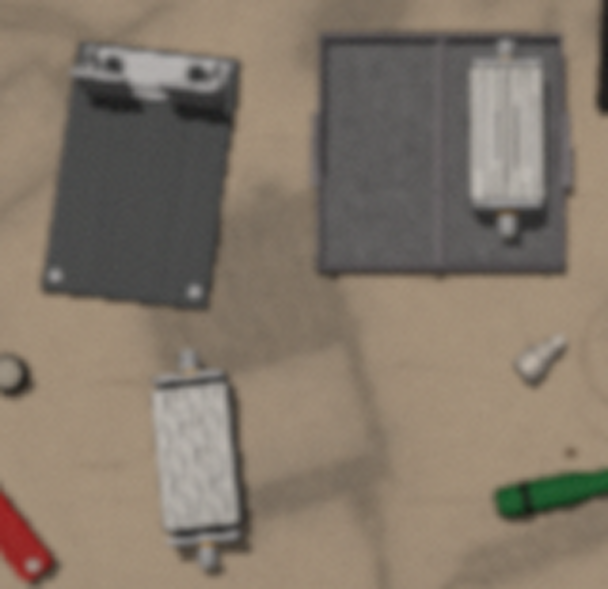

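```bash
python3 - <<'E'
from h import *
cp=camera_params('top')
def c(l,z): return onplane(cp,(np.array(l,float)+.5)/3.8-.5+[185,170],z)[:,:2]
def rep(n,P): print(n,P.round(1).tolist())
s=c([[43,291],[208,306],[240,60],[82,43]],8);rep('stop',s);rep('ctr',s.mean(0))
e1=s[3]-s[0];e2=s[2]-s[1];e3=s[0]-s[1]
print([np.linalg.norm(e) for e in(e1,e2,e3)],[np.degrees(np.arctan2(e[1],e[0])) for e in (e1,e2,e3)])
t=c([[322,37],[562,37],[566,272],[317,272]],13);rep('tray',t);rep('c',t.mean(0))
f=c([[152,385],[228,372],[243,530],[168,538]],34);rep('case',f);rep('c',f.mean(0))
k=c([[189,350],[209,570]],17);rep('tips',k);rep('c',k.mean(0));d=k[0]-k[1];print(np.linalg.norm(d),np.degrees(np.arctan2(d[1],d[0])))
g=c([[507,40],[508,240]],21);rep('fin tips',g); rep('c',g.mean(0));print(np.linalg.norm(g[0]-g[1]))
E
```

```text
stop [[491.4, 368.0], [480.2, 260.4], [645.3, 240.6], [658.0, 345.7]]
ctr [568.7, 303.7]
[np.float64(168.0952972454725), np.float64(166.24158609971997), np.float64(108.21425711464249)] [np.float64(-7.627133231799189), np.float64(-6.8475379830852345), np.float64(84.06570792624422)]
tray [[659.1, 185.6], [657.5, 25.9], [499.1, 26.3], [501.1, 188.9]]
c [579.2, 106.7]
case [[426.4, 292.2], [434.1, 244.0], [334.1, 233.8], [329.7, 280.9]]
c [381.1, 262.7]
tips [[450.4, 271.2], [309.7, 257.1]]
c [380.0, 264.2]
141.47289592612842 5.73009756781969
fin tips [[653.7, 62.8], [519.4, 64.0]]
c [586.6, 63.4]
134.23797696048047
```

Call:
{"fn": "jog_arm", "kwargs": {"series": [[1,[-13,31,34],[0,0,0]],[1,[-13,31,34],[0,0,0]],[1,[-13,31,34],[0,0,0]],[1,[-13,31,34],[0,0,0]],[1,[-13,31,34],[0,0,0]]]}}

```text
clock: 0.6
tool_pos: [101.1, -419.8, 402.2]
tool_rot: [-0.14, 0.99, 0.0, -0.0]
wrist_force: [-0.2, -0.4, 1.1]
gripper_width: 1.003
gripper_force: 0.0
```

Call:
{"fn": "jog_arm", "kwargs": {"series": [[1,[30,32,4],[0,0,0]],[1,[30,32,4],[0,0,0]],[1,[30,32,4],[0,0,0]],[1,[30,32,4],[0,0,0]],[1,[30,32,4],[0,0,0]]]}}

```text
clock: 1.1
tool_pos: [252.4, -259.7, 421.4]
tool_rot: [-0.14, 0.99, 0.0, 0.0]
wrist_force: [0.1, -1.3, -0.1]
gripper_width: 1.003
gripper_force: 0.0
```

```bash
python3 - <<'E'
from rig import *
s=observe()
for k in s: print(k,s[k])
E
```

```text
clock 1.1
joints [-2.26558166e-01 -4.74922592e-01  1.34462675e-02 -3.23412607e-04
 -2.05855083e+00 -1.06264326e+00]
qd [ 1.28078418 -0.06092914  0.0349991  -0.00146253 -0.10562808 -1.26788351]
effort [-6.82663009 -8.70417327 31.07374907  6.22210309 -0.07243896  1.66708667]
tool_pos [ 252.42832253 -259.74020318  421.39546378]
tool_rot [-1.40407784e-01  9.90093702e-01  2.29747158e-05  3.37977459e-04]
wrist_force [ 0.14428971 -1.32778636 -0.08708071]
wrist_torque [-0.08448415 -0.15187024  0.01812394]
gripper_force 0.0
gripper_width 1.0030696490785986
```

Call:
{"fn": "jog_arm", "kwargs": {"series": [[1,[28,36,0],[0,0,0]],[1,[28,36,0],[0,0,0]],[1,[28,36,0],[0,0,0]],[1,[28,36,0],[0,0,0]],[1,[28,36,0],[0,0,0]]]}}

```text
clock: 1.6
tool_pos: [392.5, -79.4, 421.4]
tool_rot: [-0.141, 0.99, 0.0, 0.0]
wrist_force: [1.0, -0.7, 0.1]
gripper_width: 0.996
gripper_force: 0.0
```

Call:
{"fn": "jog_arm", "kwargs": {"series": [[1,[8,42,0],[0,0,-2]],[1,[8,42,0],[0,0,-2]],[1,[8,42,0],[0,0,-2]],[1,[8,42,0],[0,0,-2]],[1,[8,42,0],[0,0,-2]]]}}

```text
clock: 2.1
tool_pos: [431.7, 130.6, 421.2]
tool_rot: [-0.053, 0.999, 0.0, 0.0]
wrist_force: [0.4, 0.1, -0.6]
gripper_width: 0.996
gripper_force: 0.0
```

Call:
{"fn": "jog_arm", "kwargs": {"series": [[1,[0,20,-20],[0,0,0]],[1,[0,20,-20],[0,0,0]],[1,[0,10,-10],[0,0,0]],[1,[0,0,0],[0,0,0]],[1,[0,0,0],[0,0,0]]]}}

```text
clock: 2.6
tool_pos: [432.0, 178.0, 372.2]
tool_rot: [-0.053, 0.999, 0.0, 0.001]
wrist_force: [0.4, -0.2, 0.5]
gripper_width: 0.995
gripper_force: 0.0
```

```bash
python3 - <<'E'
from h import *
s=observe(); cp=camera_params('wrist'); im=snapshot('wrist')
cv2.imwrite('pics/w1.png',im); import pickle; pickle.dump(cp,open('w1.pkl','wb'))
print(s['tool_pos'],s['tool_rot'],s['joints'],cp)
E
```

```text
[431.97347082 178.01888727 372.21071055] [-5.34412582e-02  9.98570869e-01  2.66321317e-05  5.00497151e-04] [ 8.25518341e-01 -2.48921376e-01  7.86430489e-02  6.97030377e-04
 -1.89760633e+00 -2.28915718e+00] {'intrinsics': array([[371.64829954,   0.        , 322.20535295],
       [  0.        , 371.64829954, 242.30593216],
       [  0.        ,   0.        ,   1.        ]]), 'position': array([348.29953015, 170.2162646 , 515.79562118]), 'rotation': array([0.65897245, 0.73378822, 0.12295566, 0.11041772])}
```

View pics/w1.png

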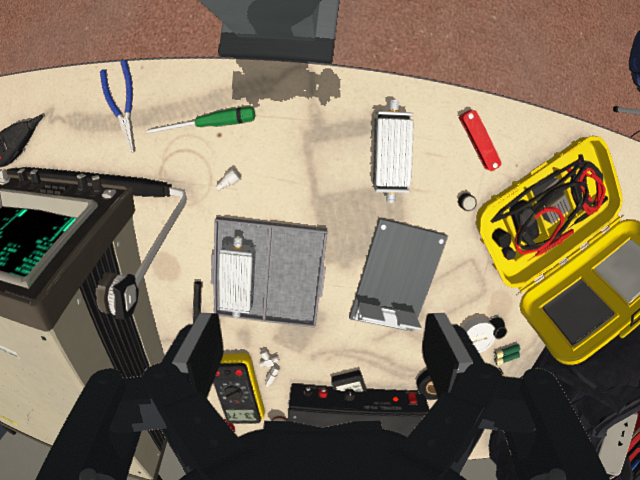

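```bash
python3 - <<'E'
import cv2
im=cv2.imread('pics/w1.png')[90:335,205:455]
cv2.imwrite('pics/w1c.png',cv2.resize(im,None,fx=2.4,fy=2.4,interpolation=cv2.INTER_CUBIC))
E
```

```text
(no output)
```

View pics/w1c.png

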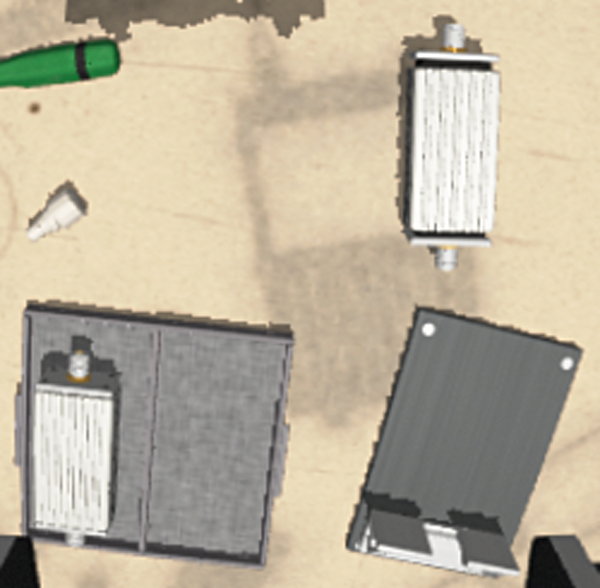

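```bash
python3 - <<'E'
from h import *
import pickle
cp=pickle.load(open('w1.pkl','rb'))
def U(l): return (np.array(l,float)+.5)/2.4-.5+[205,90]
def c(l,z): return onplane(cp,U(l),z,True)[:,:2]
def ang(d): return round(np.degrees(np.arctan2(d[1],d[0])),1),round(np.linalg.norm(d),1)
f=c([[414,66],[499,70],[493,234],[410,234]],34.5);print('case',f.round(1).tolist(),f.mean(0),ang(f[3]-f[0]),ang(f[2]-f[1]),ang(f[2]-f[3]),ang(f[1]-f[0]))
k=c([[455,20],[447,271]],17);print('tips',k.round(1).tolist(),k.mean(0),ang(k[1]-k[0]))
s=c([[419,308],[581,347],[348,549]],8);print('stop',s.round(1).tolist(),ang(s[0]-s[1]),ang(s[1]-s[0]),ang(s[2]-s[0]))
print('stop centre',(s[1]+s[2])/2)
t=c([[26,303],[293,331],[264,566],[20,540]],14);print('tray',t.round(1).tolist(),t.mean(0),[ang(t[i]-t[i-1]) for i in range(4)])
im=cv2.imread('pics/w1.png')
for ctr,a in(([568.7,303.7],-6.6),):
    r=R.from_euler('z',a,degrees=True)
    P=r.apply([[50,-11,54],[50,11,54],[50,-11,14],[50,11,14],[50,-47,54],[50,47,54]])+[*ctr,0]
    print('predicted slot in crop',((proj(cp,P,True)-[205,90])*2.4).round(0).tolist())
cv2.imwrite('pics/slot.png',cv2.resize(im[275:335,345:430],None,fx=8,fy=8,interpolation=cv2.INTER_CUBIC))
E
```

```text
case [[337.4, 239.8], [332.6, 286.3], [423.3, 296.5], [429.2, 249.8]] [380.61424658 268.11322117] (np.float64(6.2), np.float64(92.3)) (np.float64(6.4), np.float64(91.3)) (np.float64(97.2), np.float64(47.0)) (np.float64(95.9), np.float64(46.8))
tips [[307.8, 262.0], [451.1, 277.4]] [379.43516551 269.70758773] (np.float64(6.1), np.float64(144.1))
stop [[477.3, 266.0], [489.9, 372.3], [644.4, 245.9]] (np.float64(-96.8), np.float64(107.0)) (np.float64(83.2), np.float64(107.0)) (np.float64(-6.9), np.float64(168.4))
stop centre [567.17845629 309.08125312]
tray [[497.0, 32.3], [497.9, 192.8], [659.6, 191.9], [661.1, 27.9]] [578.88490621 111.22957754] [(np.float64(178.5), np.float64(164.2)), (np.float64(89.7), np.float64(160.6)), (np.float64(-0.3), np.float64(161.7)), (np.float64(-89.5), np.float64(163.9))]
predicted slot in crop [[425.0, 554.0], [459.0, 559.0], [417.0, 522.0], [448.0, 528.0], [369.0, 543.0], [513.0, 568.0]]
```

View pics/slot.png

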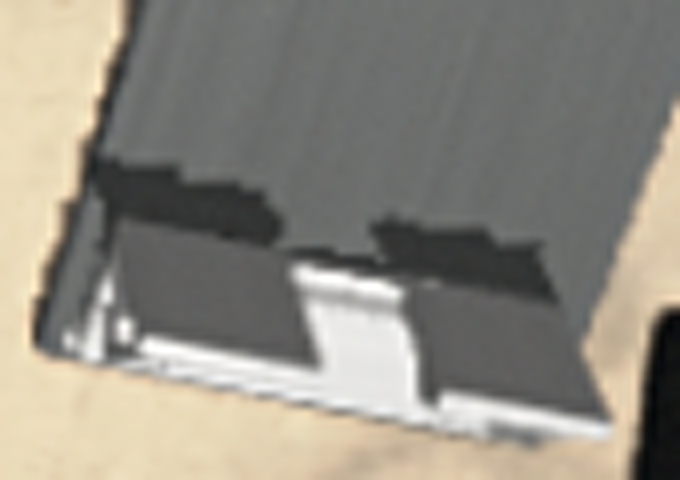

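```bash
python3 - <<'E'
from h import *
import pickle
cp=pickle.load(open('w1.pkl','rb'))
def c(l,z): return onplane(cp,(np.array(l,float)+.5)/8-.5+[345,275],z,True)[:,:2]
def ang(d): return round(np.degrees(np.arctan2(d[1],d[0])),1),round(np.linalg.norm(d),1)
for n,l,z in(('slot top',[[320,367],[425,400]],54),('bracket top',[[135,340],[605,425]],54),('slot bottom',[[295,262],[405,285]],14)):
    p=c(l,z); print(n,p.round(1).tolist(),p.mean(0).round(1),ang(p[1]-p[0]))
r=R.from_euler('z',-6.8,degrees=True)
print('slot from base',np.array([567.2,309.1])+r.apply([50,0,0])[:2])
E
```

```text
slot top [[616.5, 290.4], [622.0, 311.4]] [619.2 300.9] (np.float64(75.3), np.float64(21.7))
bracket top [[613.7, 255.6], [625.1, 347.3]] [619.4 301.4] (np.float64(82.9), np.float64(92.4))
slot bottom [[616.5, 291.5], [619.8, 314.3]] [618.1 302.9] (np.float64(81.8), np.float64(23.0))
slot from base [616.84827541 303.17980158]
```

Call:
{"fn": "jog_arm", "kwargs": {"series": [[1,[-10,17.5,-43],[0,0,0]],[1,[-10,17.5,-43],[0,0,0]],[1,[-10,17.5,-43],[0,0,0]],[1,[-10,17.5,-43],[0,0,0]],[1,[-11,18,-43],[0,0,0]]]}}

```text
clock: 3.15
tool_pos: [381.2, 266.8, 156.3]
tool_rot: [-0.053, 0.999, 0.001, 0.001]
wrist_force: [1.4, 1.1, 1.9]
gripper_width: 0.997
gripper_force: 0.0
```

Call:
{"fn": "jog_arm", "kwargs": {"series": [[1,[0,0,-35],[0,0,0]],[1,[0,0,-30],[0,0,0]],[1,[0,0,0],[0,0,0]],[1,[0,0,0],[0,0,0]],[1,[0,0,0],[0,0,0]]]}}

```text
clock: 3.65
tool_pos: [382.1, 267.4, 94.3]
tool_rot: [-0.053, 0.999, 0.001, 0.002]
wrist_force: [0.1, 0.1, 0.6]
gripper_width: 0.999
gripper_force: 0.0
```

```bash
python3 - <<'E'
from h import *
s=observe(); cp=camera_params('wrist'); im=snapshot('wrist')
cv2.imwrite('pics/w2.png',im); import pickle; pickle.dump(cp,open('w2.pkl','wb'))
print(s['tool_pos'],s['tool_rot'],s['joints'],s['wrist_force'],cp['position'])
E
```

```text
[382.14757954 267.38774793  94.25777197] [-0.05331226  0.99857558  0.00146881  0.00156888] [ 1.04624950e+00 -3.10035807e-01 -4.81127796e-01  1.03948749e-03
 -1.39552981e+00 -2.51054960e+00] [0.09964888 0.09064039 0.61764098] [298.18854256 259.20555877 237.66757022]
```

View pics/w2.png

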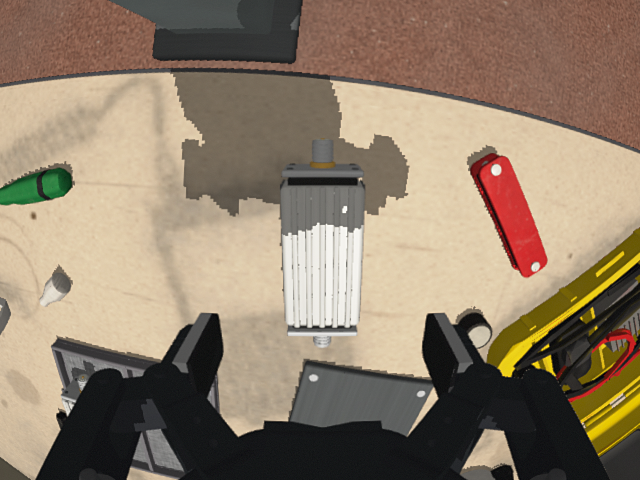

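```bash
python3 - <<'E'
from h import *
import pickle
cp=pickle.load(open('w2.pkl','rb'))
def ang(d): return round(np.degrees(np.arctan2(d[1],d[0])),1),round(np.linalg.norm(d),1)
f=onplane(cp,[[281.5,180],[363.5,180],[358.5,327],[286,327]],34.5,True)[:,:2]
print(f.round(1).tolist(),f.mean(0),ang(f[3]-f[0]),ang(f[2]-f[1]))
k=onplane(cp,[[322,140],[322,347]],23,True)[:,:2];print(k,ang(k[1]-k[0]))
s=onplane(cp,[[306,362]],8,True);print(s)
E
```

```text
[[334.4, 241.0], [329.5, 286.2], [423.2, 296.7], [428.1, 250.3]] [378.78175176 268.55466628] (np.float64(5.7), np.float64(94.1)) (np.float64(6.4), np.float64(94.2))
[[310.76033737 261.05431128]
 [449.24783295 275.91202607]] (np.float64(6.1), np.float64(139.3))
[[475.41221935 266.40801454   8.        ]]
```

Call:
{"fn": "jog_arm", "kwargs": {"series": [[1,[-1.5,1,-30],[0,0,0]],[1,[-1,0,-30],[0,0,0]],[1,[0,0,-20],[0,0,0]],[1,[0,0,-7],[0,0,0]],[1,[0,0,0],[0,0,0]]], "newtons": 80}}

```text
clock: 4.2
tool_pos: [378.6, 267.8, 4.8]
tool_rot: [-0.054, 0.999, -0.0, 0.0]
wrist_force: [0.6, 0.9, -0.0]
gripper_width: 0.998
gripper_force: 0.0
```

Call:
{"fn": "jog_arm", "kwargs": {"series": [[0.4,[0,0,0],[0,0,0]],[0.2,[0,0,0],[0,0,0]],[0,[0,0,0],[0,0,0]],[0,[0,0,0],[0,0,0]],[0,[0,0,0],[0,0,0]]]}}

```text
clock: 4.7
tool_pos: [379.2, 268.5, 6.0]
tool_rot: [-0.054, 0.999, 0.001, 0.001]
wrist_force: [-1.0, 0.1, 6.5]
gripper_width: 0.548
gripper_force: 85.2
```

Call:
{"fn": "jog_arm", "kwargs": {"series": [[0,[0,0,0],[0,0,0]],[0,[0,0,10],[0,0,0]],[0,[0,0,20],[0,0,0]],[0,[0,0,20],[0,0,0]],[0,[0,0,0],[0,0,0]]]}}

```text
clock: 5.2
tool_pos: [379.3, 268.9, 57.1]
tool_rot: [-0.054, 0.999, 0.002, 0.002]
wrist_force: [0.2, -0.7, -3.0]
gripper_width: 0.545
gripper_force: 84.2
```

```bash
python3 - <<'E'
from h import *
s=observe(); cp=camera_params('wrist'); im=snapshot('wrist')
cv2.imwrite('pics/w3.png',im); import pickle; pickle.dump(cp,open('w3.pkl','wb'))
print(s['tool_pos'],s['tool_rot'],s['joints'],s['wrist_force'],s['gripper_width'],s['gripper_force'])
E
```

```text
[379.33214816 268.8714118   57.14243763] [-0.0537221   0.99855321  0.00175154  0.00153697] [ 1.05351338e+00 -2.92944324e-01 -5.36477949e-01  7.14711630e-04
 -1.32265399e+00 -2.51698740e+00] [ 0.21741101 -0.74578517 -2.96373647] 0.5451370686225612 84.19670462608337
```

View pics/w3.png

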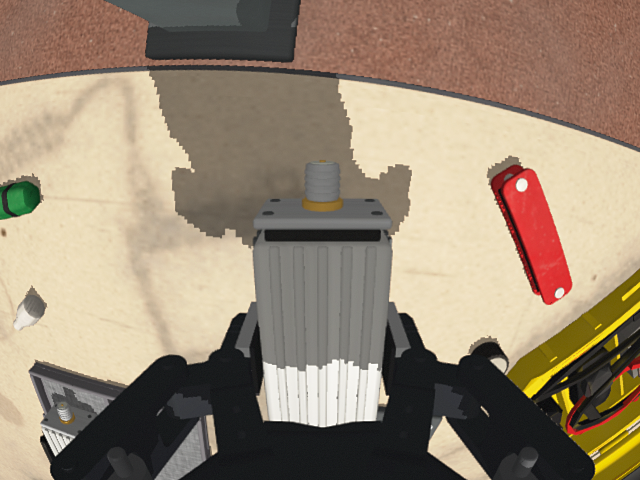

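Call:
{"fn": "jog_arm", "kwargs": {"series": [[0,[30,9,0],[0,0,-2.6]],[0,[30,9,0],[0,0,-2.6]],[0,[30,9,0],[0,0,-2.6]],[0,[30,9,0],[0,0,-2.6]],[0,[29,8.5,0],[0,0,-2.6]]]}}

```text
clock: 5.75
tool_pos: [527.7, 311.8, 51.7]
tool_rot: [0.061, 0.998, -0.001, -0.001]
wrist_force: [-0.3, 0.5, -2.9]
gripper_width: 0.544
gripper_force: 84.0
```

Call:
{"fn": "jog_arm", "kwargs": {"series": [[0,[0,0,-15],[0,0,0]],[0,[0,0,-15],[0,0,0]],[0,[0,0,-9],[0,0,0]],[0,[0,0,0],[0,0,0]],[0,[0,0,0],[0,0,0]]]}}

```text
clock: 6.25
tool_pos: [526.3, 312.0, 14.4]
tool_rot: [0.059, 0.998, -0.0, -0.0]
wrist_force: [0.0, 0.0, -2.6]
gripper_width: 0.552
gripper_force: 84.0
```

```bash
python3 - <<'E'
from h import *
s=observe(); cp=camera_params('top'); im=snapshot('top'); sc=snapshot('scene')
print(s['tool_pos'],s['tool_rot'],s['joints'],s['wrist_force'])
a=cv2.resize(im[165:265,185:285],(600,600),interpolation=cv2.INTER_CUBIC)
cs=sc[265:365,230:360]; cv2.imwrite('pics/sc4.png',sc);cv2.imwrite('pics/sc4c.png',cv2.resize(cs,None,fx=6,fy=6,interpolation=cv2.INTER_CUBIC))
E
```

```text
[526.31069636 311.95024023  14.42407605] [ 5.94138316e-02  9.98233305e-01 -1.76592010e-04 -4.83819047e-04] [ 8.61680766e-01  1.54015152e-01 -1.93397669e-01 -5.92065087e-04
 -1.22425014e+00 -2.55117346e+00] [ 0.0329589   0.04842411 -2.56885978]
```

View pics/sc4c.png

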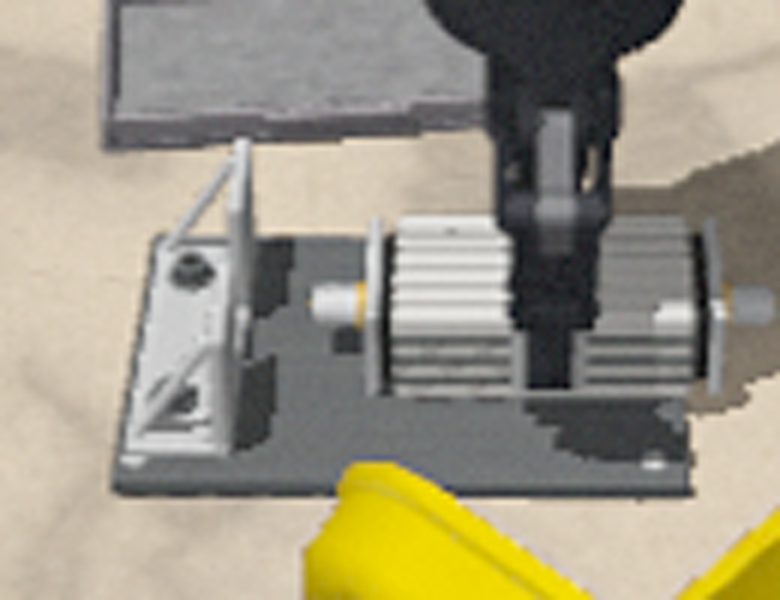

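Call:
{"fn": "jog_arm", "kwargs": {"series": [[0,[0.2,1.8,1],[0,0,0]],[0,[10,-1.2,0],[0,0,0]],[0,[10,-1.2,0],[0,0,0]],[0,[8,-1,0],[0,0,0]],[0,[0,0,0],[0,0,0]]], "newtons": 110}}

```text
clock: 6.85
tool_pos: [556.7, 310.1, 15.9]
tool_rot: [0.06, 0.998, -0.0, -0.0]
wrist_force: [-0.3, -0.2, -3.1]
gripper_width: 0.541
gripper_force: 116.7
```

Call:
{"fn": "jog_arm", "kwargs": {"series": [[0,[2,-0.24,0],[0,0,0]],[0,[2,-0.24,0],[0,0,0]],[0,[1,-0.12,0],[0,0,0]],[0,[0,0,0],[0,0,0]],[0,[0,0,0],[0,0,0]]]}}

```text
clock: 7.35
tool_pos: [560.5, 310.1, 16.3]
tool_rot: [0.06, 0.998, 0.0, 0.0]
wrist_force: [0.1, 0.2, -3.0]
gripper_width: 0.542
gripper_force: 116.7
```

Call:
{"fn": "jog_arm", "kwargs": {"series": [[0,[1,-0.12,0],[0,0,0]],[0,[1,-0.12,0],[0,0,0]],[0,[1,-0.12,0],[0,0,0]],[0,[0,0,0],[0,0,0]],[0,[0,0,0],[0,0,0]]]}}

```text
clock: 7.85
tool_pos: [563.6, 309.6, 16.2]
tool_rot: [0.06, 0.998, 0.0, -0.0]
wrist_force: [-0.5, 0.5, -3.1]
gripper_width: 0.54
gripper_force: 116.7
```

Call:
{"fn": "jog_arm", "kwargs": {"series": [[0,[1,-0.12,0],[0,0,0]],[0,[1,-0.12,0],[0,0,0]],[0,[1,-0.12,0],[0,0,0]],[0,[0,0,0],[0,0,0]],[0,[0,0,0],[0,0,0]]]}}

```text
clock: 8.35
tool_pos: [565.3, 309.4, 16.1]
tool_rot: [0.06, 0.998, -0.0, -0.001]
wrist_force: [-6.9, -0.3, -0.5]
gripper_width: 0.542
gripper_force: 117.4
```

Call:
{"fn": "jog_arm", "kwargs": {"series": [[0,[1,-0.12,0],[0,0,0]],[0,[1,-0.12,0],[0,0,0]],[0,[1,-0.12,0],[0,0,0]],[0,[0,0,0],[0,0,0]],[0,[0,0,0],[0,0,0]]]}}

```text
clock: 8.85
tool_pos: [568.2, 309.1, 16.1]
tool_rot: [0.06, 0.998, -0.0, -0.001]
wrist_force: [-7.7, 1.0, -0.1]
gripper_width: 0.542
gripper_force: 117.4
```

Call:
{"fn": "jog_arm", "kwargs": {"series": [[0,[1,-0.12,0],[0,0,0]],[0,[1,-0.12,0],[0,0,0]],[0,[0,0,0],[0,0,0]],[0,[0,0,0],[0,0,0]],[0,[0,0,0],[0,0,0]]]}}

```text
clock: 9.35
tool_pos: [568.7, 309.1, 15.7]
tool_rot: [0.06, 0.998, -0.0, -0.003]
wrist_force: [-14.3, 0.9, 1.9]
gripper_width: 0.54
gripper_force: 118.0
```

Call:
{"fn": "jog_arm", "kwargs": {"series": [[0,[1,-0.12,0],[0,0,0]],[0,[1,-0.12,0],[0,0,0]],[0,[0,0,0],[0,0,0]],[0,[0,0,0],[0,0,0]],[0,[0,0,0],[0,0,0]]]}}

```text
clock: 9.85
tool_pos: [568.8, 309.1, 15.2]
tool_rot: [0.06, 0.998, -0.001, -0.005]
wrist_force: [-23.1, 2.0, 5.0]
gripper_width: 0.544
gripper_force: 118.3
```

Call:
{"fn": "jog_arm", "kwargs": {"series": [[0,[1,-0.12,0],[0,0,0]],[0,[1.5,-0.18,0],[0,0,0]],[0,[0,0,0],[0,0,0]],[0,[0,0,0],[0,0,0]],[0,[0,0,0],[0,0,0]]]}}

```text
clock: 10.35
tool_pos: [569.0, 309.2, 14.7]
tool_rot: [0.059, 0.998, -0.001, -0.007]
wrist_force: [-32.6, 3.8, 9.4]
gripper_width: 0.541
gripper_force: 118.6
```

Call:
{"fn": "jog_arm", "kwargs": {"series": [[0,[-5,0.6,0],[0,0,0]],[0,[-8,1,0.5],[0,0,0]],[0,[-12,1.4,0.5],[0,0,0]],[0,[-12,1.4,0],[0,0,0]],[0,[-12,1.4,10],[0,0,0]]]}}

```text
clock: 10.85
tool_pos: [525.3, 313.2, 25.7]
tool_rot: [0.06, 0.998, -0.001, -0.001]
wrist_force: [-0.4, 0.2, -3.1]
gripper_width: 0.539
gripper_force: 116.9
```

Call:
{"fn": "jog_arm", "kwargs": {"series": [[0,[0,0,25],[0,0,0]],[0,[0,0,25],[0,0,0]],[0,[0,0,25],[0,0,8.5]],[0,[0,0,10],[0,0,8.5]],[0,[0,0,0],[0,0,8.5]]]}}

```text
clock: 11.35
tool_pos: [527.6, 314.6, 115.3]
tool_rot: [-0.165, 0.986, 0.001, 0.002]
wrist_force: [0.2, -0.2, -3.3]
gripper_width: 0.541
gripper_force: 117.0
```

Call:
{"fn": "jog_arm", "kwargs": {"series": [[0,[0,0,0],[0,0,8.5]],[0,[0,0,0],[0,0,8.5]],[0,[0,0,0],[0,0,8.5]],[0,[0,0,0],[0,0,8.5]],[0,[0,0,0],[0,0,8.5]]]}}

```text
clock: 11.85
tool_pos: [526.6, 313.9, 112.4]
tool_rot: [-0.511, 0.859, 0.0, 0.0]
wrist_force: [-1.2, -0.6, -2.8]
gripper_width: 0.542
gripper_force: 117.0
```

Call:
{"fn": "jog_arm", "kwargs": {"series": [[0,[0,0,0],[0,0,8.5]],[0,[0,0,0],[0,0,8.5]],[0,[0,0,0],[0,0,8.5]],[0,[0,0,0],[0,0,8.5]],[0,[0,0,0],[0,0,8.5]]]}}

```text
clock: 12.35
tool_pos: [526.6, 313.9, 112.4]
tool_rot: [0.788, -0.616, 0.0, -0.0]
wrist_force: [-0.1, -0.5, -3.5]
gripper_width: 0.542
gripper_force: 117.0
```

Call:
{"fn": "jog_arm", "kwargs": {"series": [[0,[0,0,0],[0,0,8.5]],[0,[0,0,0],[0,0,8.5]],[0,[0,0,0],[0,0,8.5]],[0,[0,0,0],[0,0,8.5]],[0,[0,0,0],[0,0,8.5]]]}}

```text
clock: 12.85
tool_pos: [526.6, 313.9, 112.4]
tool_rot: [0.958, -0.288, 0.0, -0.0]
wrist_force: [-1.0, 0.2, -2.4]
gripper_width: 0.542
gripper_force: 117.0
```

Call:
{"fn": "jog_arm", "kwargs": {"series": [[0,[0,0,0],[0,0,8.5]],[0,[0,0,0],[0,0,8.5]],[0,[0,0,0],[0,0,8.5]],[0,[0,0,0],[0,0,1.5]],[0,[0,0,0],[0,0,0]]]}}

```text
clock: 13.35
tool_pos: [526.8, 313.9, 112.4]
tool_rot: [0.998, -0.061, 0.0, -0.0]
wrist_force: [-0.2, 1.0, -3.2]
gripper_width: 0.543
gripper_force: 117.0
```

```bash
python3 - <<'E'
from h import *
s=observe(); 
print(s['tool_pos'],s['tool_rot'],s['joints'],s['wrist_force'])
r=R.from_quat(s['tool_rot']).as_matrix();print(np.degrees(np.arctan2(r[1,1],r[0,1])),r[:,2])
E
```

```text
[526.75917652 313.89605841 112.37575356] [ 9.98132905e-01 -6.10793464e-02  1.19021593e-04 -4.92895543e-05] [ 8.63686091e-01  9.32673684e-02 -7.60421525e-02  1.32635763e-04
 -1.40126479e+00  5.84853094e-01] [-0.18174095  0.95115749 -3.17085839]
-97.00353611060584 [ 2.43619885e-04  8.38555297e-05 -9.99999967e-01]
```

Call:
{"fn": "jog_arm", "kwargs": {"series": [[0,[0,0,-30],[0,0,0]],[0,[0,0,-30],[0,0,0]],[0,[0,0,-20],[0,0,0]],[0,[0,0,-10],[0,0,0]],[0,[0,0,-4],[0,0,0]]]}}

```text
clock: 13.85
tool_pos: [526.7, 313.6, 17.4]
tool_rot: [0.998, -0.061, -0.0, 0.001]
wrist_force: [-0.6, 0.0, -2.0]
gripper_width: 0.543
gripper_force: 117.2
```

Call:
{"fn": "jog_arm", "kwargs": {"series": [[0,[5,-0.6,0],[0,0,0]],[0,[10,-1.2,0],[0,0,0]],[0,[10,-1.2,0],[0,0,0]],[0,[5,-0.6,0],[0,0,0]],[0,[0,0,0],[0,0,0]]]}}

```text
clock: 14.35
tool_pos: [558.1, 310.1, 18.4]
tool_rot: [0.998, -0.06, 0.0, -0.0]
wrist_force: [0.3, -0.3, -3.8]
gripper_width: 0.538
gripper_force: 117.2
```

```bash
python3 - <<'E'
from h import *
sc=snapshot('scene');s=observe();print(s['tool_pos'],s['wrist_force'],s['wrist_torque'])
cv2.imwrite('pics/sc5c.png',cv2.resize(sc[255:365,220:360],None,fx=5.4,fy=5.4,interpolation=cv2.INTER_CUBIC))
E
```

```text
[557.52089301 310.10618064  18.24040682] [ 0.28269835 -0.1052449  -3.31515173] [-0.00041964 -0.04193616 -0.02007559]
```

Call:
{"fn": "jog_arm", "kwargs": {"series": [[0,[1,-0.12,-1],[0,0,0]],[0,[1,-0.12,-1],[0,0,0]],[0,[1,-0.12,0],[0,0,0]],[0,[0,0,0],[0,0,0]],[0,[0,0,0],[0,0,0]]]}}

```text
clock: 14.9
tool_pos: [560.0, 310.0, 16.3]
tool_rot: [0.998, -0.06, 0.0, 0.0]
wrist_force: [-0.2, -0.3, -3.0]
gripper_width: 0.541
gripper_force: 117.2
```

Call:
{"fn": "jog_arm", "kwargs": {"series": [[0,[1,-0.12,0],[0,0,0]],[0,[1,-0.12,0],[0,0,0]],[0,[1,-0.12,0],[0,0,0]],[0,[0,0,0],[0,0,0]],[0,[0,0,0],[0,0,0]]]}}

```text
clock: 15.4
tool_pos: [563.0, 309.6, 16.2]
tool_rot: [0.998, -0.06, -0.0, 0.0]
wrist_force: [0.8, -0.5, -3.5]
gripper_width: 0.54
gripper_force: 117.2
```

Call:
{"fn": "jog_arm", "kwargs": {"series": [[0,[1,-0.12,0],[0,0,0]],[0,[1,-0.12,0],[0,0,0]],[0,[1,-0.12,0],[0,0,0]],[0,[0,0,0],[0,0,0]],[0,[0,0,0],[0,0,0]]]}}

```text
clock: 15.9
tool_pos: [566.1, 309.2, 16.2]
tool_rot: [0.998, -0.06, -0.0, 0.0]
wrist_force: [-0.3, -0.3, -3.1]
gripper_width: 0.545
gripper_force: 117.2
```

Call:
{"fn": "jog_arm", "kwargs": {"series": [[0,[1,-0.12,0],[0,0,0]],[0,[1,-0.12,0],[0,0,0]],[0,[1,-0.12,0],[0,0,0]],[0,[0,0,0],[0,0,0]],[0,[0,0,0],[0,0,0]]]}}

```text
clock: 16.4
tool_pos: [567.7, 309.1, 16.1]
tool_rot: [0.998, -0.06, -0.001, 0.0]
wrist_force: [-8.1, 0.5, -0.0]
gripper_width: 0.54
gripper_force: 117.5
```

Call:
{"fn": "jog_arm", "kwargs": {"series": [[0,[1,-0.12,0],[0,0,0]],[0,[1,-0.12,0],[0,0,0]],[0,[0,0,0],[0,0,0]],[0,[0,0,0],[0,0,0]],[0,[0,0,0],[0,0,0]]]}}

```text
clock: 16.9
tool_pos: [569.7, 308.9, 16.2]
tool_rot: [0.998, -0.06, -0.001, 0.0]
wrist_force: [-7.9, 1.1, 1.5]
gripper_width: 0.542
gripper_force: 117.5
```

Call:
{"fn": "jog_arm", "kwargs": {"series": [[0,[1,-0.12,0],[0,0,0]],[0,[1,-0.12,0],[0,0,0]],[0,[0,0,0],[0,0,0]],[0,[0,0,0],[0,0,0]],[0,[0,0,0],[0,0,0]]]}}

```text
clock: 17.4
tool_pos: [571.6, 308.6, 16.1]
tool_rot: [0.998, -0.06, -0.001, 0.0]
wrist_force: [-7.8, 0.8, 0.8]
gripper_width: 0.54
gripper_force: 117.5
```

Call:
{"fn": "jog_arm", "kwargs": {"series": [[0,[1,-0.12,0],[0,0,0]],[0,[1,-0.12,0],[0,0,0]],[0,[0,0,0],[0,0,0]],[0,[0,0,0],[0,0,0]],[0,[0,0,0],[0,0,0]]]}}

```text
clock: 17.9
tool_pos: [571.7, 308.7, 15.6]
tool_rot: [0.998, -0.06, -0.003, 0.001]
wrist_force: [-15.2, 0.9, 2.9]
gripper_width: 0.545
gripper_force: 118.1
```

Call:
{"fn": "jog_arm", "kwargs": {"series": [[0,[1,-0.12,0],[0,0,0]],[0,[1,-0.12,0],[0,0,0]],[0,[0,0,0],[0,0,0]],[0,[0,0,0],[0,0,0]],[0,[0,0,0],[0,0,0]]]}}

```text
clock: 18.4
tool_pos: [571.8, 308.7, 15.1]
tool_rot: [0.998, -0.06, -0.005, 0.001]
wrist_force: [-23.5, 2.1, 6.0]
gripper_width: 0.541
gripper_force: 118.2
```

Call:
{"fn": "jog_arm", "kwargs": {"series": [[0,[1,-0.12,0],[0,0,0]],[0,[1,-0.12,0],[0,0,0]],[0,[0,0,0],[0,0,0]],[0,[0,0,0],[0,0,0]],[0,[0,0,0],[0,0,0]]]}}

```text
clock: 18.9
tool_pos: [572.0, 308.7, 14.6]
tool_rot: [0.998, -0.059, -0.007, 0.001]
wrist_force: [-32.1, 3.5, 9.1]
gripper_width: 0.542
gripper_force: 118.5
```

Call:
{"fn": "jog_arm", "kwargs": {"series": [[0,[-5,0.6,0],[0,0,0]],[0,[-8,1,0.5],[0,0,0]],[0,[-13,1.5,0.5],[0,0,0]],[0,[-13,1.5,0],[0,0,0]],[0,[-12,1.4,10],[0,0,0]]]}}

```text
clock: 19.4
tool_pos: [526.9, 313.0, 25.9]
tool_rot: [0.998, -0.06, -0.001, 0.001]
wrist_force: [1.1, 0.3, -3.8]
gripper_width: 0.542
gripper_force: 116.9
```

Call:
{"fn": "jog_arm", "kwargs": {"series": [[0,[0,0,25],[0,0,0]],[0,[0,0,25],[0,0,0]],[0,[0,-10,25],[0,0,2]],[0,[6,-25,10],[0,0,2]],[0,[10,-25,0],[0,0,2.5]]]}}

```text
clock: 19.9
tool_pos: [545.1, 253.9, 115.5]
tool_rot: [1.0, -0.002, 0.002, -0.001]
wrist_force: [-0.2, 0.6, -3.0]
gripper_width: 0.539
gripper_force: 117.2
```

Call:
{"fn": "jog_arm", "kwargs": {"series": [[0,[10,-25,0],[0,0,0]],[0,[10,-25,0],[0,0,0]],[0,[10,-25,0],[0,0,0]],[0,[6,-18,0],[0,0,0]],[0,[0,0,0],[0,0,0]]]}}

```text
clock: 20.4
tool_pos: [580.8, 158.4, 112.6]
tool_rot: [1.0, -0.005, 0.001, 0.0]
wrist_force: [-0.2, 0.3, -2.2]
gripper_width: 0.542
gripper_force: 117.1
```

```bash
python3 - <<'E'
from h import *
s=observe(); 
print(s['tool_pos'],s['effort'],s['joints'],s['wrist_force'])
r=R.from_quat(s['tool_rot']).as_matrix();print(np.degrees(np.arctan2(r[1,1],r[0,1])),r[:,2])
E
```

```text
[580.83767789 158.36709176 112.61534061] [ -0.93346534 -39.21037316  35.90040207   7.54288226  -0.05949928
   0.29335401] [ 5.99288502e-01  6.34283413e-02 -1.07482098e-01  1.03880321e-03
 -1.39931497e+00  9.62204407e-01] [-0.19321695  0.2681683  -2.22469719]
-90.52292236632476 [ 1.04884869e-03 -5.23118657e-04 -9.99999313e-01]
```

Call:
{"fn": "jog_arm", "kwargs": {"series": [[0,[0,-7.5,-25],[0,0,0]],[0,[0,0,-25],[0,0,0]],[0,[0,0,-25],[0,0,0]],[0,[0,0,-15],[0,0,0]],[0,[0,0,0],[0,0,0]]]}}

```text
clock: 20.9
tool_pos: [578.5, 152.8, 19.7]
tool_rot: [1.0, -0.003, -0.002, 0.001]
wrist_force: [-0.2, -0.4, -3.3]
gripper_width: 0.543
gripper_force: 117.1
```

Call:
{"fn": "jog_arm", "kwargs": {"series": [[0,[0,0,-4],[0,0,0]],[0,[0,0,-4],[0,0,0]],[0,[0,0,-1],[0,0,0]],[0,[0,0,0],[0,0,0]],[0,[0,0,0],[0,0,0]]]}}

```text
clock: 21.4
tool_pos: [580.3, 153.3, 13.8]
tool_rot: [1.0, -0.003, 0.0, -0.0]
wrist_force: [0.3, -0.0, -2.8]
gripper_width: 0.543
gripper_force: 117.1
```

Call:
{"fn": "jog_arm", "kwargs": {"series": [[0,[0,-1,-1],[0,0,0]],[0,[0,-1,-0.5],[0,0,0]],[0,[0,0,0],[0,0,0]],[0.6,[0,0,0],[0,0,0]],[0.65,[0,0,0],[0,0,0]]]}}

```text
clock: 21.9
tool_pos: [580.7, 151.4, 12.6]
tool_rot: [1.0, -0.003, 0.001, -0.0]
wrist_force: [0.3, 0.4, 0.0]
gripper_width: 0.65
gripper_force: 0.0
```

Call:
{"fn": "jog_arm", "kwargs": {"series": [[0.7,[0,0,0],[0,0,0]],[0.7,[0,0,5],[0,0,0]],[0.7,[0,0,15],[0,0,0]],[0.7,[0,0,25],[0,0,0]],[0.7,[0,0,30],[0,0,0]]]}}

```text
clock: 22.4
tool_pos: [579.8, 150.9, 88.1]
tool_rot: [1.0, -0.003, -0.0, 0.0]
wrist_force: [1.0, 0.6, 0.5]
gripper_width: 0.703
gripper_force: 0.0
```

Call:
{"fn": "jog_arm", "kwargs": {"series": [[0.7,[0,0,40],[0,0,0]],[0.7,[0,0,40],[0,0,0]],[0.7,[0,0,0],[0,0,0]],[0.7,[0,0,0],[0,0,0]],[0.7,[0,0,0],[0,0,0]]]}}

```text
clock: 22.9
tool_pos: [579.7, 151.1, 166.4]
tool_rot: [1.0, -0.003, -0.0, 0.0]
wrist_force: [0.3, -0.1, 0.2]
gripper_width: 0.699
gripper_force: 0.0
```

```bash
python3 - <<'E'
from h import *
import pickle
s=observe(); cp=camera_params('wrist'); im=snapshot('wrist'); cv2.imwrite('pics/w6.png',im); pickle.dump(cp,open('w6.pkl','wb'))
print(s['tool_pos'],s['wrist_force'])
E
```

```text
[579.67101261 151.11349059 166.40586219] [ 0.29326445 -0.14549442  0.15367598]
```

View pics/w6.png

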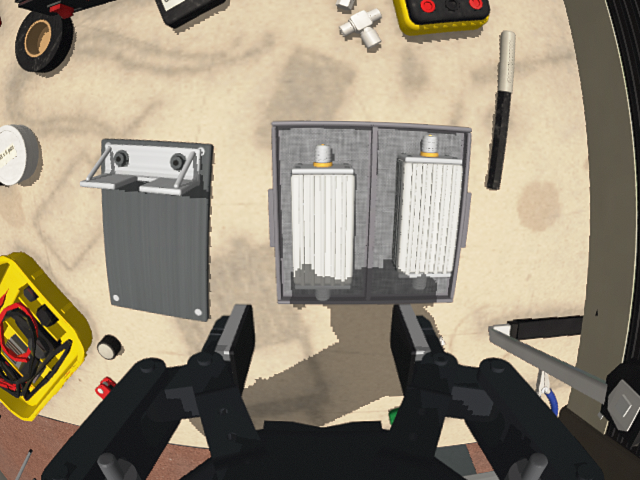

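```bash
python3 - <<'E'
from h import *
import pickle
cp=pickle.load(open('w6.pkl','rb'))
t=onplane(cp,[[273,122],[471,124],[453,302],[278,304]],14,True)[:,:2]
f=onplane(cp,[[292,170],[355,169],[352,286],[294,286]],38.5,True)[:,:2]
k=onplane(cp,[[324,145],[322,298]],27,True)[:,:2]
print(t.round(1),t.mean(0),f.round(1),f.mean(0),k,k.mean(0),np.linalg.norm(k[0]-k[1]))
E
```

```text
[[661.8 190.5]
 [663.9  29. ]
 [501.   29.4]
 [502.3 192.9]] [582.23876804 110.45031866] [[626.2 174.2]
 [626.6 127.9]
 [532.1 128.4]
 [532.4 175.5]] [579.33076067 151.49624392] [[643.54698682 150.56619831]
 [515.30680046 152.84039827]] [579.42689364 151.70329829] 128.26035000246912
```

```bash
python3 -c "
from rig import *
print(hand_in())"
```

```text
the job is handed in; nothing more can be done
None
```

I pressed both end plates to the hard stop, one end at a time, laid the case flat in the free bay within about 3 mm of its centre, and handed the job in at about 23 s of the 64 s; no verdict was returned.

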